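# Test and reset the fixture's stop, then offer up the cranked lever level over its pins

### The job

Get the pin fixture ready and offer up the next casting: test the fixture's mushroom stop by pushing it right down and letting it spring back, then reset it by twisting its head clockwise (seen from above) as far as it goes. Then pick up the cranked lever by its balance point and hold it level and still a few centimetres above the fixture, the bore of its big boss straight over the thick pin and that of its small eye straight over the thin pin, without it touching the fixture. The program finishes while the gripper still holds the lever there; leave the loose things lying around where they are.

Things in the scene. Friction and masses are not known exactly. Their poses are not given: they have to be found in the camera images.
- lever: loose dark steel casting, 0.5 to 0.7 kg, 200 mm long, standing on the flat undersides of its ends: a big boss at one end, a small eye at the other, joined by an arm. Origin on the underside plane, straight below the balance point; x along the straight arm away from the boss, y across it, z up. Boss centre at (-51, -7), bend at (50, 0), eye centre at (114, 22) mm. Not reported while held
- balance (a point): the lever's balance point, 22 mm above its underside, middle of the arm's section; axes as the lever's. The heavy boss brings it to 51 mm along the arm from the boss's centre (30 mm from its rim), not mid-length. The arm is 12 mm wide and 16 mm tall (14 to 30 mm above the underside), straight along x up to the bend, then goes aside (+y) to the eye
- boss (a point): centre, at the lever's underside, of the big boss: 44 mm across, 40 mm tall, bore 18 mm
- eye (a point): centre, at the lever's underside, of the small eye: 24 mm across, 34 mm tall, bore 10 mm
- fixture: pin fixture fixed to the bench: aluminium plate 240 x 160 x 14 mm with two upright steel pins and a grey box with the mushroom stop. Origin at the centre of its underside; x along its length, y across, z up. Thick pin at (-85, 18), thin pin at (80, 47), stop at (30, -42) mm. With bores over pins the lever's x axis points along the fixture's x and its origin is over (-34, 25) mm
- thick_pin (a point): centre of the tip of the thick pin (16 mm diameter), 50 mm above the bench
- thin_pin (a point): centre of the tip of the thin pin (8 mm diameter), 50 mm above the bench
- stop_top (a point): top centre of the stop's mushroom head, 80 mm above the bench when up (goes down with the press): round head 36 mm across, 18 mm tall, on a short stem; below it a box 50 x 50 mm, its collar's top 52 mm above the bench. A white mark on the head shows its turn
- stop_press (a joint): how far the mushroom head is pushed down (m): 0 up, 0.006 fully down; a spring pushes it back, about 1.3 N to start and 5 N fully down
- stop_turn (a joint): how far the mushroom head is turned clockwise seen from above (rad): starts between 0 and 0.2, meets its end stop at 1.2, stays where it is left (friction 0.03 N m); it can be turned while up, gripped across its rim
- loupe_cup: the black loupe cup, a squat cylinder 34 mm across and 31 mm tall; bystander, loose, origin at the centre of its underside
- ring_blank: a turned ring, 26 mm across and 16 mm tall; bystander, loose, origin at the centre of its underside
- setting_block: a plain setting block, 30 x 50 x 20 mm (x, y, z); bystander, loose, origin at the centre of its underside
- wide_ring: a low turned ring, 30 mm across and 10 mm tall, on the far side of the work; bystander, loose, origin at the centre of its underside

How it is judged:
By the outcome, as a careful person would: the job done as asked, in the order asked, and still so for the second after the job is handed in, while the arm keeps its last pose, push and grip.
It also fails if it takes over 58 s, if anything falls off the work surface, if the arm or the gripper's body presses on something with over 40 N, if the wrist force passes 120 N, or if a joint passes its speed limit or range.

### The arm

A 7-joint arm with a two-finger parallel gripper is mounted at the origin on a cart in front of the work surface, level with it; the furniture and walls round the work are solid. World frame = base frame: x ahead of the robot, y to its left, z up, the work surface at z = 0. Lengths are in m, angles in degrees, forces in N, time in s.
With the tool pointing down it reaches from about 0.425 to 0.875 m from the base axis. Payload 4.7 kg.
Tool frame: the origin (TCP) lies at the very end of the fingers, on their centre line; the grasp point (between the pads) lies 19 mm behind it; z points along the fingers, y is the line along which they close (so a half turn about z gives the same grasp; the last joint's range is limited). The gripper opens to 87 mm and grips with 3 to 60 N. Pads are 19 mm wide; open, the fingers measure 117 mm over their backs; the gripper's body (75 mm by 190 mm) begins 51 mm behind the grasp point.
Start: joints at [-69.895, 18.392, -4.016, 83.108, 1.295, 78.541, -3.26], TCP at [0.215, 0.613, 0.223] pointing down, gripper open.
Joint ranges: [-163.93, 163.93], [-17.29, 119.83], [-79.2, 71.16], [3.27, 140.29], [-89.18, 269.18], [5.43, 117.66], [-154.24, 154.24]. Speed limits (degrees/s): [147.25, 147.25, 180, 180, 180, 180, 180].

### API

Orientations are given as [roll, pitch, yaw] about the fixed x, y, z axes, in that order (R = Rz(yaw) Ry(pitch) Rx(roll)).
In Python, from cell import get_obs, eyes, env gives the robot as it stands.
- The arm moves only by the tool servo_tool, never from a script. Its argument "series" is a list that holds one entry, the list of rows, each a list of 7 numbers: the shift along the tool's x, y, z in units of 300 mm (1.0 is 300 mm), then the turn, a rotation vector about the tool's x, y, z in units of pi rad (1.0 is pi rad), then the opening, from 0 (shut) to 1 (fully open). In form: [[[tx, ty, tz, wx, wy, wz, gripper], ...]]. A call has 1 to 12 rows; each row is the pose to reach, as a shift and turn from the pose commanded when the call began, along the tool's axes at that moment, turning the shorter way round; what a row does not reach only later rows make up. A row lasts 1/12 s, in which the tool goes at most 41.7 mm and 7.16 degrees, less where a joint would pass 70% of its speed; a pose out of reach is approached as far as the arm can. A call with a number of a shift or a turn outside -1 to 1 is refused whole. A call with a gripper value outside its range is refused whole. The fingers move at their own pace and stop on an object; "grip_force" is the grip in N (left out, the last holds). Time passes only in rows, so rows that repeat a pose let the fingers close. It gives the time, the measured TCP pose, the force, the opening and the grip force at its end, in the units of the state.
- get_obs(): the state, without advancing time (a new reading comes with each control period).
- eyes.read_camera(name): name is "side" or "top"; returns a dict with "frame" (480x640x3 uint8, red, green, blue), "depth" (480x640 float32, m along the optical axis (not along the pixel's ray), 0 where there is no reading), "fx", "fy", "cx", "cy" (pixels), "origin" and "rotation" of the camera in the world. Camera axes: x right, y down, z forward; pixel columns grow to the right and rows downward; lengths in m; the calibration is good to about 2 mm. A picture is of the moment at which its call begins.
- env.sign_off(): hands the job in; it is judged then, once.
The state is a dict: "time_s": time; "qpos": joint angles; "joint_velocities": joint speeds; "effort": joint torques, N m; "tool_pos": TCP position; "tool_rot": TCP orientation; "force": force on the tool from outside, world axes, zero at the start; "wrist_torque": the same for the moment, N m; "grip_width": finger opening in m; "grasp_force": force on a finger pad.
Only numpy, scipy, OpenCV 4.12 (cv2) and the standard library are available. Lean on these libraries where they do the work, as an engineer would, in place of code of your own. Each camera call takes 0.05 s, during which the arm holds its last target. There are 200 camera calls.

## Working session

There is one attempt and no reset: what is moved stays moved. The work goes in short steps, Python scripts to look and compute and a tool call to move; the robot and the scene stay as the last step left them, time stands still between calls to the robot, and variables do not carry over. Pictures are saved under pics/ and viewed, at most 10 in all, crops included, and the job is handed in when it is done.

Besides the shell and the picture viewer there is one more tool, called after "Call:" as name([rows], argument=value, ...), one row to a line, values as JSON. servo_tool: Moves the arm, as the interface text tells. Shifts and turns lie within -1 to 1; 1 stands for 300 mm of shift or pi rad of turn. Its arguments: {"type":"object","properties":{"series":{"type":"array"},"grip_force":{"type":"number"}},"required":["series"]}

```bash
ls; mkdir -p pics; python3 - <<'E'
from cell import get_obs, eyes, env
import cv2,numpy as np,pickle
print(get_obs())
for n in("side","top"):
    c=eyes.read_camera(n);cv2.imwrite(f"pics/{n}0.png",c["frame"][:,:,::-1]);pickle.dump(c,open(f"{n}0.pkl","wb"))
    print(n,c["fx"],c["fy"],c["cx"],c["cy"],c["origin"],c["rotation"])
E
```

```text
pics
{'time_s': 0.0, 'qpos': array([-69.89624723,  18.43827185,  -4.01616344,  83.1742495 ,
         1.29572407,  78.54081338,  -3.25954707]), 'joint_velocities': array([-0.1445117 , -0.05998995, -0.01486779,  0.03654375, -0.05947847,
       -0.11711742,  0.00143721]), 'effort': array([ 4.18418017e-05, -4.91277552e+01, -4.03557736e-01, -3.12530959e+01,
       -6.37645600e-02,  4.38608578e-02,  1.74302277e-04]), 'tool_pos': array([0.21465483, 0.61295189, 0.22147625]), 'tool_rot': array([-1.79891951e+02,  6.24927485e-03,  1.60707185e+02]), 'force': array([-0.13649514,  0.17942876,  0.50098045]), 'wrist_torque': array([-0.00593076,  0.04205686,  0.02707513]), 'grasp_force': 0.0, 'grip_width': 0.08734881012592483}
side 615.2405870264388 615.2405870264388 322.0877170013455 242.48526915288824 [0.06699443 1.35754683 0.85139966] [-117.74767663   -0.94100149 -159.64984552]
top 595.3708998550547 595.3708998550547 310.7980962354316 238.52686397297185 [0.32173537 0.01102796 1.3753404 ] [-169.45532011    0.6000235   -91.24713006]
```

View pics/side0.png

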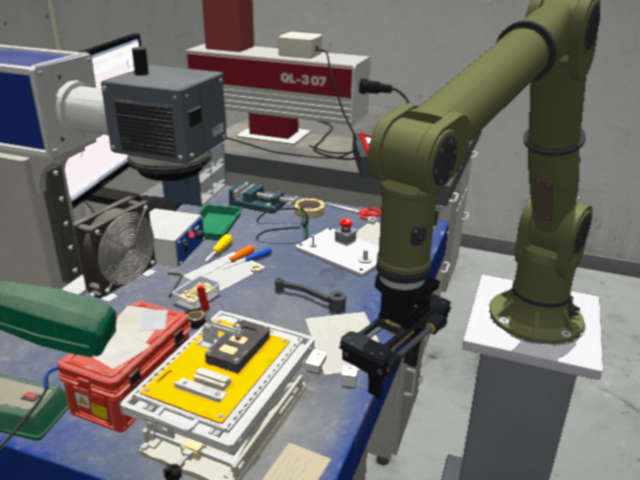

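View pics/top0.png

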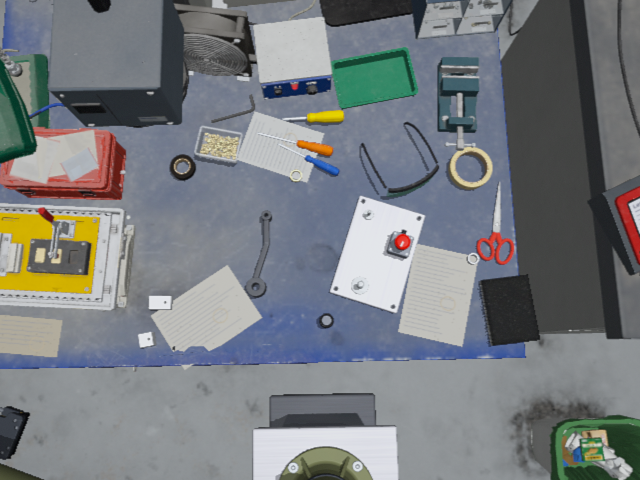

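The side view shows the lever at about (310,292) and the fixture at (340,245). The top view shows the lever boss at (256,288) and eye at (266,216), the thick pin at (360,286), the thin pin at (368,215), the red stop at (403,242) and the cup at (325,320).

```bash
cat > h.py <<'E'
import numpy as np,cv2,pickle
from scipy.spatial.transform import Rotation as R
def ray(c,u,v,z):
    d=R.from_euler('xyz',c["rotation"],degrees=True).as_matrix()@np.array([(u-c["cx"])/c["fx"],(v-c["cy"])/c["fy"],1])
    o=np.array(c["origin"]);return o+d*(z-o[2])/d[2]
def proj(c,p):
    q=R.from_euler('xyz',c["rotation"],degrees=True).as_matrix().T@(np.array(p)-c["origin"])
    return c["fx"]*q[0]/q[2]+c["cx"],c["fy"]*q[1]/q[2]+c["cy"]
E
python3 - <<'E'
from h import *
c=pickle.load(open("top0.pkl","rb"));f=c["frame"]
cv2.imwrite("pics/crop.png",cv2.resize(f[190:340,240:440,::-1],None,fx=4,fy=4,interpolation=cv2.INTER_CUBIC))
hsv=cv2.cvtColor(f,cv2.COLOR_RGB2HSV)
red=((hsv[...,0]<8)|(hsv[...,0]>172))&(hsv[...,1]>150)&(hsv[...,2]>90)
n,l,s,ce=cv2.connectedComponentsWithStats(red.astype(np.uint8))
for i in range(1,n):
    if s[i,4]>30 and 380<ce[i][0]<430: print("red",s[i],ce[i],ray(c,*ce[i],0.075))
w=(hsv[...,1]<40)&(hsv[...,2]>190);w[:, :325]=0;w[:,430:]=0
w=cv2.morphologyEx(w.astype(np.uint8),cv2.MORPH_CLOSE,np.ones((9,9)))
n,l,s,ce=cv2.connectedComponentsWithStats(w);i=1+np.argmax(s[1:,4]);print(s[i])
cn=max(cv2.findContours((l==i).astype(np.uint8),0,2)[0],key=cv2.contourArea)
b=cv2.boxPoints(cv2.minAreaRect(cn));print(b)
for p in b: print(ray(c,*p,0.014))
D=c["depth"]
for u,v in((256,288),(266,216),(360,286),(368,215),(403,242),(300,300)): print(u,v,ray(c,u,v,0.04), D[v-2:v+3,u-2:u+3].round(3).min())
E
```

```text
red [395 234  15  16 169] [402.10650888 241.39053254] [ 0.5527881  -0.18279001  0.075     ]
[ 330  196  100  143 8841]
[[324.4433  308.05948]
 [359.2541  194.92435]
 [463.18384 226.90274]
 [428.37305 340.03787]]
[ 0.41374041 -0.00777896  0.014     ]
[ 0.6771683  -0.09664614  0.014     ]
[ 0.59451408 -0.33551668  0.014     ]
[ 0.33688577 -0.23963988  0.014     ]
256 288 [0.46033841 0.1452723  0.04      ] 1.335
266 216 [0.62568477 0.12144512 0.04      ] 1.371
360 286 [ 0.45950103 -0.08853305  0.04      ] 1.322
368 215 [ 0.62238181 -0.11290658  0.04      ] 1.358
403 242 [ 0.55755109 -0.18996586  0.04      ] 1.304
300 300 [0.43117103 0.04681675 0.04      ] 1.367
```

View pics/crop.png

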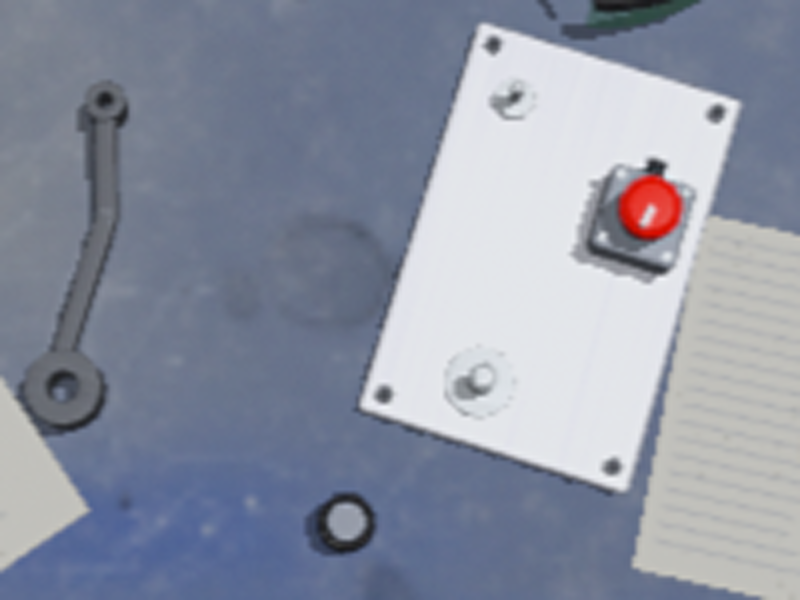

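Crop (4x, offset 240,190): boss top at (63,388), eye top at (105,102), and plate corners at (482,22), (742,101), (628,492), (360,408). The thick pin tip is at about (482,375), the thin tip at about (516,95), and the red head at (651,208) with its mark just below centre.

```bash
cat >> h.py <<'E'
def fit(m,w):
    m=np.array(m,float);w=np.array(w)[:,:2];a=m-m.mean(0);b=w-w.mean(0)
    th=np.arctan2((a[:,0]*b[:,1]-a[:,1]*b[:,0]).sum(),(a*b).sum());C=np.array([[np.cos(th),-np.sin(th)],[np.sin(th),np.cos(th)]])
    t=w.mean(0)-C@m.mean(0);return np.degrees(th),C,t,(w-(m@C.T+t))
E
python3 - <<'E'
from h import *
c=pickle.load(open("top0.pkl","rb"))
g=lambda U,V,z:ray(c,(U+.5)/4-.5+240,(V+.5)/4-.5+190,z)
cor=[g(482,22,.014),g(742,101,.014),g(628,492,.014),g(360,408,.014)]
m=[(.12,.08),(.12,-.08),(-.12,-.08),(-.12,.08)]
th,C,t,r=fit(m,cor);print("fix",th,t,(r*1e3).round(1))
for n,p,q in(("thick",(-.085,.018),g(482,375,.05)),("thin",(.08,.047),g(516,95,.05)),("stop",(.03,-.042),g(651,208,.075)),("org",(-.034,.025),(0,0))): print(n,(C@p+t).round(4),np.round(q[:2],4))
th,C,t,r=fit([(-.051,-.007),(.114,.022)],[g(63,388,.04),g(105,102,.034)]);print("lev",th,t,r*1e3)
print("bend",C@(.05,0)+t,g(108,215,.03))
s=pickle.load(open("side0.pkl","rb"))
E
```

```text
fix -18.953573866955555 [ 0.53814288 -0.13482611] [[-1.  -0.5]
 [-0.3  0.7]
 [ 1.1  0.2]
 [ 0.2 -0.4]]
thick [ 0.4636 -0.0902] [ 0.4643 -0.0883]
thin [ 0.6291 -0.1164] [ 0.6239 -0.1136]
stop [ 0.5529 -0.1843] [ 0.5522 -0.1834]
org [ 0.5141 -0.1001] [0 0]
lev -18.364395011359935 [0.51404056 0.13724536] [[ 0.03737659 -0.00551665]
 [-0.03737659  0.00551665]]
bend [0.56149416 0.12149239] [0.56350755 0.12135006 0.03      ]
```

```bash
cat > to.py <<'E'
# usage: to.py x y z yaw ... -> rows (tool pointing down) from the present pose
import sys,numpy as np
from scipy.spatial.transform import Rotation as R
from cell import get_obs
o=get_obs();p=o["tool_pos"];A=R.from_euler('xyz',o["tool_rot"],degrees=True)
print(round(o["time_s"],2),p.round(4),o["tool_rot"].round(2),o["force"].round(2),round(o["grip_width"],4),o["qpos"].round(0))
for x,y,z,w in np.array(sys.argv[1:],float).reshape(-1,4):
    B=R.from_euler('xyz',[180,0,w],degrees=True)
    print((A.inv().apply(np.array([x,y,z])-p)/.3).round(4),((A.inv()*B).as_rotvec()/np.pi).round(4))
E
python3 to.py .45 .22 .22 130   .5527 -.184 .14 107
```

```text
0.1 [0.2147 0.613  0.2216] [-179.9    0.   160.7] [-1.56 -0.33  0.  ] 0.0872 [-70.  18.  -4.  83.   1.  79.  -3.]
[-1.1732 -0.977   0.0071] [-0.0005  0.0002  0.1706]
[-1.9414 -2.1344  0.2758] [-0.0005  0.0003  0.2983]
```

Call:
servo_tool([
  [[-0.96,-0.8,0,-0.0005,0,0.17,0],[-0.96,-0.8,0,-0.0005,0,0.17,0],[-0.96,-0.8,0,-0.0005,0,0.17,0],[-0.96,-0.8,0,-0.0005,0,0.17,0],[-0.96,-0.8,0,-0.0005,0,0.17,0],[-0.96,-0.8,0,-0.0005,0,0.17,0],[-0.96,-0.8,0,-0.0005,0,0.17,0],[-0.96,-0.8,0,-0.0005,0,0.17,0],[-0.96,-0.8,0,-0.0005,0,0.17,0],[-0.96,-0.8,0,-0.0005,0,0.17,0],[-0.96,-0.8,0,-0.0005,0,0.17,0],[-0.96,-0.8,0,-0.0005,0,0.17,0]],
], grip_force=10)

```text
time_s: 1.1
tool_pos: [0.4068, 0.2923, 0.2224]
tool_rot: [179.9, -0.1, 130.1]
force: [0.2, 0.1, -0.1]
grip_width: 0.0147
grasp_force: 0.0
```

```bash
python3 to.py .5 .02 .18 115   .5527 -.184 .14 107
```

```text
1.1 [0.4068 0.2923 0.2224] [ 1.7993e+02 -7.0000e-02  1.3010e+02] [ 0.24  0.07 -0.11] 0.0147 [-51.  -0.  13. 104.  -0.  76.   1.]
[-0.8944 -0.3472  0.1397] [ 0.0004 -0.0005  0.0839]
[-1.5278 -0.651   0.2718] [ 0.0003 -0.0005  0.1283]
```

Call:
servo_tool([
  [[-0.96,-0.4,0.1,0.0004,-0.0005,0.128,0],[-0.96,-0.4,0.1,0.0004,-0.0005,0.128,0],[-0.96,-0.4,0.1,0.0004,-0.0005,0.128,0],[-0.96,-0.4,0.1,0.0004,-0.0005,0.128,0],[-0.96,-0.4,0.1,0.0004,-0.0005,0.128,0],[-0.96,-0.4,0.1,0.0004,-0.0005,0.128,0],[-0.96,-0.4,0.1,0.0004,-0.0005,0.128,0],[-0.96,-0.4,0.1,0.0004,-0.0005,0.128,0],[-0.96,-0.4,0.1,0.0004,-0.0005,0.128,0]],
])

```text
time_s: 1.85
tool_pos: [0.5018, -0.0101, 0.1919]
tool_rot: [-180.0, 0.2, 106.7]
force: [-0.1, -0.4, 1.2]
grip_width: 0.0003
grasp_force: 0.0
```

```bash
python3 to.py  .5527 -.184 .09 107
```

```text
1.85 [ 0.5018 -0.0101  0.1919] [-179.98    0.19  106.75] [-0.12 -0.38  1.2 ] 0.0003 [-34.   1.  32. 107.  -0.  72.  15.]
[-0.6029 -0.0046  0.3416] [-0.0001  0.0011 -0.0014]
```

Call:
servo_tool([
  [[-0.6,-0.005,0.2,0,0.001,-0.001,0],[-0.6,-0.005,0.2,0,0.001,-0.001,0],[-0.6,-0.005,0.2,0,0.001,-0.001,0],[-0.6,-0.005,0.2,0,0.001,-0.001,0],[-0.6,-0.005,0.2,0,0.001,-0.001,0],[-0.6,-0.005,0.3,0,0.001,-0.001,0],[-0.6,-0.005,0.34,0,0.001,-0.001,0],[-0.6,-0.005,0.34,0,0.001,-0.001,0]],
])

```text
time_s: 2.52
tool_pos: [0.5505, -0.1746, 0.0865]
tool_rot: [-179.6, -0.4, 107.4]
force: [-0.1, 0.0, -0.9]
grip_width: 0.0004
grasp_force: 0.0
```

```bash
python3 to.py  .5527 -.184 .080 107 .5527 -.184 .074 107; python3 - <<'E'
from h import *
from cell import eyes
a=eyes.read_camera("top")["frame"][170:320,330:480,::-1];b=eyes.read_camera("side")["frame"][150:300,270:420,::-1]
cv2.imwrite("pics/press.png",cv2.resize(np.hstack([a,b]),(800,400),interpolation=cv2.INTER_CUBIC))
E
```

```text
2.52 [ 0.5505 -0.1746  0.0865] [-179.65   -0.39  107.44] [-0.09  0.05 -0.93] 0.0004 [-18.  19.  39. 104. -13.  63.  43.]
[-0.0323 -0.0024  0.0214] [-0.002  -0.0022  0.0024]
[-0.0325 -0.0023  0.0414] [-0.002  -0.0022  0.0024]
```

View pics/press.png

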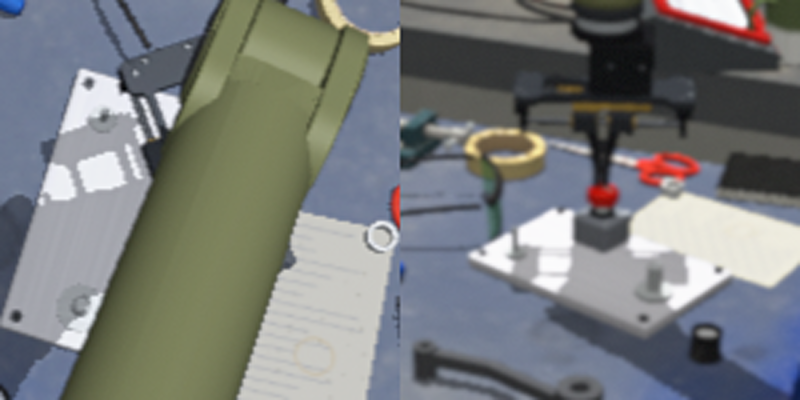

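The side crop shows the closed fingertips just above the red head (603,195). The arm hides it from the top camera.

Call:
servo_tool([
  [[0,0,0,0,0,0,0],[0,0,0,0,0,0,0],[0,0,0,0,0,0,0]],
])

```text
time_s: 2.87
tool_pos: [0.5535, -0.1776, 0.0918]
tool_rot: [179.8, -0.1, 107.3]
force: [0.2, 0.3, -0.5]
grip_width: 0.0004
grasp_force: 0.0
```

```bash
python3 to.py  .5527 -.184 .080 107 .5527 -.184 .074 107
```

```text
2.87 [ 0.5535 -0.1776  0.0918] [ 1.7984e+02 -1.1000e-01  1.0732e+02] [ 0.17  0.27 -0.48] 0.0004 [-18.  19.  39. 103. -13.  63.  43.]
[-0.0195 -0.0091  0.0391] [ 0.0009 -0.0006  0.0018]
[-0.0195 -0.0091  0.0591] [ 0.0009 -0.0006  0.0018]
```

Call:
servo_tool([
  [[-0.02,-0.009,0.02,0.0009,-0.0006,0.002,0],[-0.02,-0.009,0.035,0.0009,-0.0006,0.002,0],[-0.02,-0.009,0.045,0.0009,-0.0006,0.002,0],[-0.02,-0.009,0.055,0.0009,-0.0006,0.002,0],[-0.02,-0.009,0.065,0.0009,-0.0006,0.002,0],[-0.02,-0.009,0.065,0.0009,-0.0006,0.002,0],[-0.02,-0.009,0.065,0.0009,-0.0006,0.002,0],[-0.02,-0.009,0.065,0.0009,-0.0006,0.002,0]],
])

```text
time_s: 3.53
tool_pos: [0.5521, -0.186, 0.0741]
tool_rot: [-179.9, -0.0, 106.8]
force: [-7.2, 0.6, 21.9]
grip_width: 0.0006
grasp_force: 11.2
```

```bash
python3 to.py  .5527 -.184 .074 107
```

```text
3.53 [ 0.5521 -0.186   0.0741] [-1.7993e+02 -4.0000e-02  1.0683e+02] [-7.22  0.62 21.89] 0.0006 [-17.  20.  39. 104. -14.  61.  44.]
[0.0059 0.0038 0.0004] [-0.0004 -0.0002 -0.001 ]
```

Call:
servo_tool([
  [[0,0,-0.02,0,0,0,0],[0,0,-0.05,0,0,0,0],[0.003,0.004,-0.12,0,0,0,0.8],[0.003,0.004,-0.12,0,0,0,0.8],[0.003,0.004,-0.12,0,0,0,0.8],[0.003,0.004,-0.12,0,0,0,0.8],[0.003,0.004,-0.12,0,0,0,0.8],[0.003,0.004,-0.12,0,0,0,0.8],[0.003,0.004,-0.12,0,0,0,0.8],[0.003,0.004,-0.12,0,0,0,0.8]],
])

```text
time_s: 4.37
tool_pos: [0.5524, -0.1835, 0.1064]
tool_rot: [-179.8, -0.0, 106.9]
force: [0.9, 0.0, 0.6]
grip_width: 0.0459
grasp_force: 0.0
```

```bash
python3 to.py  .5527 -.184 .060 107; python3 - <<'E'
from h import *
from cell import eyes
s0=pickle.load(open("side0.pkl","rb"))
for s in (s0,eyes.read_camera("side")):
    h=cv2.cvtColor(s["frame"],cv2.COLOR_RGB2HSV)
    m=((h[...,0]<8)|(h[...,0]>172))&(h[...,1]>130)&(h[...,2]>70);m[:210]=0;m[250:]=0;m[:,:320]=0;m[:,358:]=0
    v,u=np.nonzero(m);print(len(u),u.mean(),v.mean(),v.min(),v.max())
E
```

```text
4.37 [ 0.5524 -0.1835  0.1064] [-1.7981e+02 -4.0000e-02  1.0688e+02] [0.86 0.05 0.63] 0.0459 [-18.  18.  40. 102. -13.  65.  43.]
[-0.0019  0.001   0.1545] [-0.0011 -0.0002 -0.0007]
87 345.4022988505747 222.41379310344828 218 227
88 345.54545454545456 222.36363636363637 218 227
```

Call:
servo_tool([
  [[-0.002,0.001,0,-0.001,0,0,0.8],[-0.002,0.001,0,-0.001,0,0,0.8],[-0.002,0.001,0,-0.001,0,0,0.8],[-0.002,0.001,0.05,-0.001,0,0,0.8],[-0.002,0.001,0.1,-0.001,0,0,0.8],[-0.002,0.001,0.15,-0.001,0,0,0.8],[-0.002,0.001,0.15,-0.001,0,0,0.8],[-0.002,0.001,0.15,-0.001,0,0,0.8],[-0.002,0.001,0.15,-0.001,0,0,0.8],[-0.002,0.001,0.15,-0.001,0,0,0.8]],
])

```text
time_s: 5.25
tool_pos: [0.5539, -0.1844, 0.063]
tool_rot: [179.9, 0.0, 106.9]
force: [-0.4, 0.2, -0.2]
grip_width: 0.0696
grasp_force: 0.0
```

Call:
servo_tool([
  [[0,0,0,0,0,0,0.3],[0,0,0,0,0,0,0.3],[0,0,0,0,0,0,0.3],[0,0,0,0,0,0,0.3],[0,0,0,0,0,0,0.3],[0,0,0,0,0,0,0.3],[0,0,0,0,0,0,0.3],[0,0,0,0,0,0,0.3]],
], grip_force=10)

```text
time_s: 5.92
tool_pos: [0.5522, -0.1844, 0.0617]
tool_rot: [-179.9, -0.1, 106.9]
force: [-2.2, 0.5, 1.4]
grip_width: 0.0349
grasp_force: 10.0
```

```bash
python3 to.py  .5527 -.184 .060 107; python3 -c "
from cell import get_obs;print(get_obs()['wrist_torque'])"
```

```text
5.92 [ 0.5522 -0.1844  0.0617] [-1.7995e+02 -6.0000e-02  1.0686e+02] [-2.21  0.47  1.37] 0.0349 [-17.  21.  39. 104. -15.  60.  45.]
[0.0006 0.002  0.0055] [-0.0003 -0.0003 -0.0008]
[-0.15125794  0.59013659  0.01744308]
```

Call:
servo_tool([
  [[0,0,0,0,0,0.035,0.3],[0,0,0,0,0,0.07,0.3],[0,0,0,0,0,0.105,0.3],[0,0,0,0,0,0.14,0.3],[0,0,0,0,0,0.175,0.3],[0,0,0,0,0,0.21,0.3],[0,0,0,0,0,0.245,0.3],[0,0,0,0,0,0.27,0.3],[0,0,0,0,0,0.29,0.3],[0,0,0,0,0,0.3,0.3],[0,0,0,0,0,0.3,0.3],[0,0,0,0,0,0.3,0.3]],
])

```text
time_s: 6.92
tool_pos: [0.5508, -0.1841, 0.0611]
tool_rot: [-179.8, 0.1, 52.9]
force: [-4.8, 0.1, 2.0]
grip_width: 0.035
grasp_force: 10.0
```

```bash
python3 to.py  .5527 -.184 .060 33; python3 -c "
from cell import get_obs;print(get_obs()['wrist_torque'])"
```

```text
6.92 [ 0.5508 -0.1841  0.0611] [-1.7977e+02  8.0000e-02  5.2850e+01] [-4.78  0.07  1.98] 0.035 [-25.  24.  49. 105. -21.  61.  -5.]
[0.004  0.0049 0.0036] [-0.0012  0.0007  0.1103]
[-0.09836514  1.22630389  0.00794405]
```

Call:
servo_tool([
  [[0.002,0.003,0,0,0,0.02,0.3],[0.002,0.003,0,0,0,0.04,0.3],[0.002,0.003,0,0,0,0.06,0.3],[0.002,0.003,0,0,0,0.08,0.3],[0.002,0.003,0,0,0,0.1,0.3],[0.002,0.003,0,0,0,0.12,0.3],[0.002,0.003,0,0,0,0.12,0.3],[0.002,0.003,0,0,0,0.12,0.3],[0.002,0.003,0,0,0,0.12,0.3]],
])

```text
time_s: 7.67
tool_pos: [0.5517, -0.1828, 0.0608]
tool_rot: [-179.7, 0.1, 31.3]
force: [-5.4, 2.0, 1.5]
grip_width: 0.0353
grasp_force: 10.0
```

```bash
python3 to.py  .5527 -.184 .060 33; python3 -c "
from cell import get_obs;print(get_obs()['wrist_torque'])"
```

```text
7.67 [ 0.5517 -0.1828  0.0608] [-1.797e+02  1.500e-01  3.132e+01] [-5.36  2.03  1.48] 0.0353 [-28.  26.  54. 105. -24.  62. -24.]
[0.0008 0.005  0.0028] [-0.0017  0.0008 -0.0093]
[0.4206458  1.31923961 0.11151088]
```

Call:
servo_tool([
  [[0,0,0,0,0,0,0.8],[0,0,0,0,0,0,0.8],[0,0,0,0,0,0,0.8],[0,0,0,0,0,0,0.8],[0,0,-0.1,0,0,0,0.8],[0,0,-0.2,0,0,0,0.8],[0,0,-0.3,0,0,0,0.8],[0,0,-0.4,0,0,0,0.8],[0,0,-0.4,0,0,0,0.8],[0,0,-0.4,0,0,0,0.8]],
])

```text
time_s: 8.5
tool_pos: [0.5556, -0.1848, 0.1839]
tool_rot: [179.9, -0.3, 31.3]
force: [0.4, -0.6, -0.6]
grip_width: 0.0692
grasp_force: 0.0
```

```bash
python3 to.py  .514 .1372 .17 95 .514 .1372 .1 161.6
```

```text
8.5 [ 0.5556 -0.1848  0.1839] [179.86  -0.26  31.29] [ 0.4  -0.56 -0.63] 0.0692 [-33.  18.  59.  98. -16.  73. -29.]
[ 0.4387 -0.9894  0.0459] [ 0.0015 -0.0009 -0.3539]
[ 0.4376 -0.9899  0.2793] [ 2.100e-03  1.000e-04 -7.239e-01]
```

Call:
servo_tool([
  [[0.44,-0.99,0.05,0.0015,-0.001,-0.45,1],[0.44,-0.99,0.05,0.0015,-0.001,-0.45,1],[0.44,-0.99,0.05,0.0015,-0.001,-0.45,1],[0.44,-0.99,0.05,0.0015,-0.001,-0.45,1],[0.44,-0.99,0.05,0.0015,-0.001,-0.45,1],[0.44,-0.99,0.05,0.0015,-0.001,-0.45,1],[0.44,-0.99,0.05,0.0015,-0.001,-0.45,1],[0.44,-0.99,0.05,0.0015,-0.001,-0.45,1],[0.44,-0.99,0.05,0.0015,-0.001,-0.45,1],[0.44,-0.99,0.05,0.0015,-0.001,-0.45,1],[0.44,-0.99,0.05,0.0015,-0.001,-0.45,1],[0.44,-0.99,0.05,0.0015,-0.001,-0.45,1]],
])

```text
time_s: 9.5
tool_pos: [0.5118, 0.1384, 0.1656]
tool_rot: [-179.6, -0.0, 112.7]
force: [0.1, -0.2, 0.6]
grip_width: 0.0871
grasp_force: 0.0
```

```bash
python3 to.py  .514 .1372 .1 161.6;  python3 - <<'E'
from h import *
from cell import eyes
t=eyes.read_camera("top")["frame"][190:340,240:440,::-1]
cv2.imwrite("pics/turned.png",cv2.resize(t,None,fx=4,fy=4,interpolation=cv2.INTER_CUBIC))
E
```

```text
9.5 [0.5118 0.1384 0.1656] [-1.7962e+02 -4.0000e-02  1.1266e+02] [ 0.12 -0.17  0.64] 0.0871 [-56.   7.  41. 105.  -5.  70.   9.]
[-0.0067  0.0068  0.2185] [-0.0019 -0.0011 -0.2719]
```

View pics/turned.png

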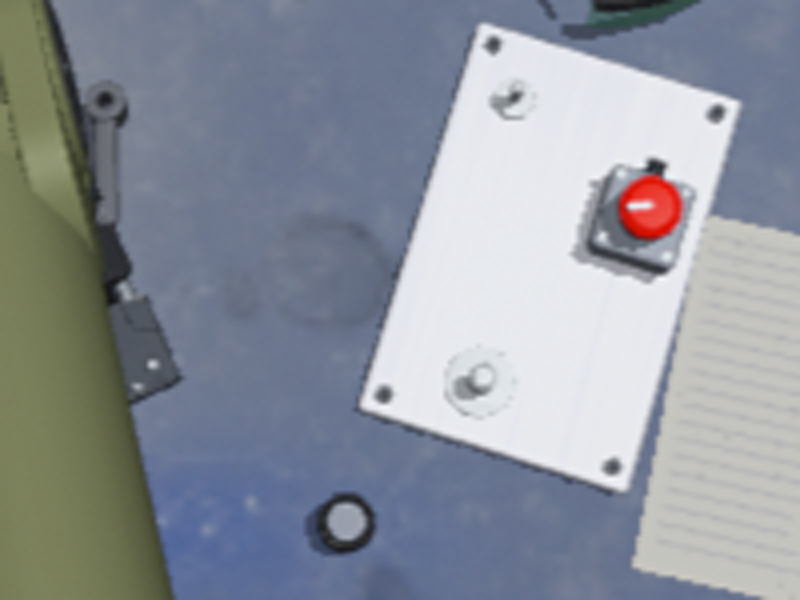

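The head's mark has gone from below centre (648,215) to left of centre (638,206), so it turned clockwise to its stop. The head is up and nothing else has moved. Now the lever.

Call:
servo_tool([
  [[-0.007,0.007,0.2,-0.002,-0.001,-0.272,1],[-0.007,0.007,0.2,-0.002,-0.001,-0.272,1],[-0.007,0.007,0.2,-0.002,-0.001,-0.272,1],[-0.007,0.007,0.2,-0.002,-0.001,-0.272,1],[-0.007,0.007,0.2,-0.002,-0.001,-0.272,1],[-0.007,0.007,0.2,-0.002,-0.001,-0.272,1],[-0.007,0.007,0.2,-0.002,-0.001,-0.272,1],[-0.007,0.007,0.2,-0.002,-0.001,-0.272,1],[-0.007,0.007,0.2,-0.002,-0.001,-0.272,1],[-0.007,0.007,0.2,-0.002,-0.001,-0.272,1]],
])

```text
time_s: 10.38
tool_pos: [0.5148, 0.1368, 0.1065]
tool_rot: [179.9, 0.0, 161.1]
force: [-1.0, 0.4, -0.6]
grip_width: 0.0868
grasp_force: 0.0
```

```bash
python3 to.py  .514 .1372 .005 161.6;  python3 - <<'E'
from h import *
from cell import eyes
t=eyes.read_camera("side");pickle.dump(t,open("s1.pkl","wb"));f=t["frame"]
u,v=[int(k) for k in proj(t,(.514,.137,.05))]
cv2.imwrite("pics/grasp.png",cv2.resize(f[v-60:v+60,u-80:u+80,::-1],None,fx=5,fy=5,interpolation=cv2.INTER_CUBIC));print(u-80,v-60)
s0=pickle.load(open("side0.pkl","rb"))
from h import fit
th=np.radians(-18.4);C=np.array([[np.cos(th),-np.sin(th)],[np.sin(th),np.cos(th)]])
for p,z in(((-.051,-.007),.04),((.114,.022),.034),((0,0),.022)):
    q=C@p+[.514,.1372]; a=proj(s0,(*q,z));print((np.array(a)-[u-80,v-60])*5)
E
```

```text
10.38 [0.5148 0.1368 0.1065] [1.7991e+02 4.0000e-02 1.6105e+02] [-1.02  0.43 -0.64] 0.0868 [-50.  10.  36. 109.  -7.  63.  59.]
[ 3.300e-03 -1.000e-04  3.384e-01] [ 0.0005  0.0002 -0.003 ]
238 224
[494.2361511  349.90616548]
[204.41011588 270.96208031]
[403.73138459 350.57138873]
```

View pics/grasp.png

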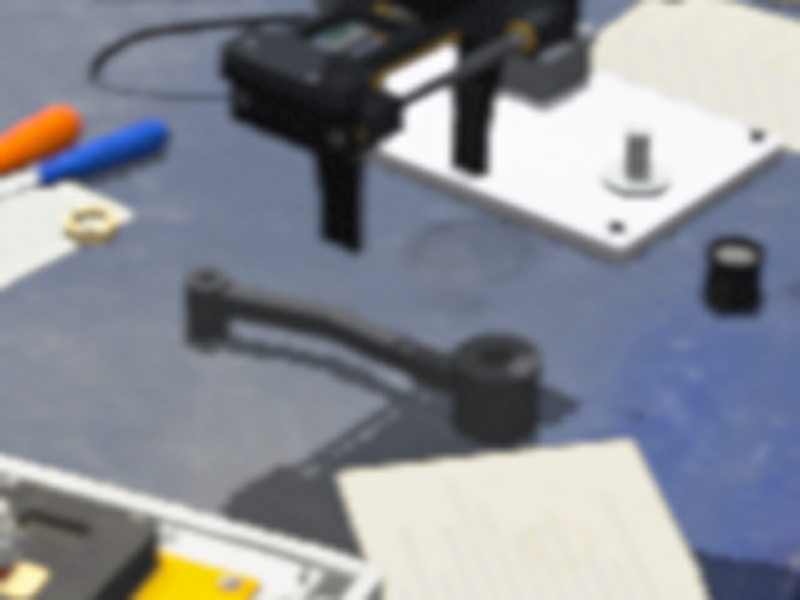

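The lever stands clear under the open fingers. The boss top at (497,352) and eye at (207,278) match my prediction within 1–2 px. Going down.

Call:
servo_tool([
  [[0.003,0,0.1,0,0,-0.003,1],[0.003,0,0.2,0,0,-0.003,1],[0.003,0,0.28,0,0,-0.003,1],[0.003,0,0.32,0,0,-0.003,1],[0.003,0,0.332,0,0,-0.003,1],[0.003,0,0.332,0,0,-0.003,1],[0.003,0,0.332,0,0,-0.003,1],[0.003,0,0.332,0,0,-0.003,1]],
])

```text
time_s: 11.1
tool_pos: [0.5158, 0.1378, 0.009]
tool_rot: [179.8, 0.2, 161.8]
force: [0.8, 1.1, 0.0]
grip_width: 0.0871
grasp_force: 0.0
```

```bash
python3 to.py  .514 .1372 .005 161.6
```

```text
11.1 [0.5158 0.1378 0.009 ] [179.77   0.19 161.77] [0.79 1.15 0.01] 0.0871 [-48.  18.  34. 113. -13.  52.  65.]
[ 0.0052 -0.0039  0.0133] [0.0013 0.001  0.0009]
```

Call:
servo_tool([
  [[0.004,-0.003,0.01,0.001,0.001,0,1],[0.004,-0.003,0.01,0.001,0.001,0,0.3],[0.004,-0.003,0.01,0.001,0.001,0,0.1],[0.004,-0.003,0.01,0.001,0.001,0,0],[0.004,-0.003,0.01,0.001,0.001,0,0],[0.004,-0.003,0.01,0.001,0.001,0,0],[0.004,-0.003,0.01,0.001,0.001,0,0],[0.004,-0.003,0.01,0.001,0.001,0,0],[0.004,-0.003,0.01,0.001,0.001,0,0],[0.004,-0.003,0.01,0.001,0.001,0,0],[0.004,-0.003,0.01,0.001,0.001,0,0],[0.004,-0.003,0.01,0.001,0.001,0,0]],
], grip_force=45)

```text
time_s: 12.1
tool_pos: [0.5131, 0.137, 0.0045]
tool_rot: [-179.9, -0.1, 161.8]
force: [-0.8, -0.4, -0.1]
grip_width: 0.0218
grasp_force: 0.0
```

Call:
servo_tool([
  [[0,0,0,0,0,0,0],[0,0,0,0,0,0,0],[0,0,0,0,0,0,0],[0,0,0,0,0,0,0]],
])

```text
time_s: 12.43
tool_pos: [0.5133, 0.1375, 0.0045]
tool_rot: [-180.0, -0.1, 161.8]
force: [0.9, 1.2, -1.5]
grip_width: 0.0114
grasp_force: 45.0
```

```bash
python3 to.py  .514 .1372 .145 161.2 .514 -0.1 .145 161.2
```

```text
12.43 [0.5133 0.1375 0.0045] [-1.7998e+02 -9.0000e-02  1.6181e+02] [ 0.89  1.25 -1.54] 0.0114 [-48.  19.  34. 114. -13.  51.  65.]
[-1.900e-03 -3.000e-04 -4.683e-01] [-0.0001 -0.0005  0.0034]
[-0.2488 -0.7514 -0.4685] [-0.0001 -0.0005  0.0034]
```

Call:
servo_tool([
  [[0,0,-0.04,0,0,0,0],[0,0,-0.1,0,0,0,0],[0,0,-0.17,0,0,0,0],[0,0,-0.25,0,0,0,0],[0,0,-0.33,0,0,0,0],[0,0,-0.4,0,0,0,0],[0,0,-0.44,0,0,0,0],[0,0,-0.47,0,0,0,0],[0,0,-0.47,0,0,0,0],[0,0,-0.47,0,0,0,0],[0,0,-0.47,0,0,0,0]],
])

```text
time_s: 13.35
tool_pos: [0.5122, 0.1366, 0.1439]
tool_rot: [-179.8, -0.2, 161.8]
force: [0.2, -0.3, -6.6]
grip_width: 0.0113
grasp_force: 45.0
```

```bash
python3 to.py  .514 -.1 .14 161.2; python3 - <<'E'
from h import *
from cell import eyes,get_obs
o=get_obs();print(o["wrist_torque"],o["grasp_force"])
f=eyes.read_camera("side")["frame"]
cv2.imwrite("pics/lift.png",cv2.resize(f[180:300,238:398,::-1],None,fx=5,fy=5,interpolation=cv2.INTER_CUBIC))
E
```

```text
13.35 [0.5122 0.1366 0.1439] [-179.82   -0.23  161.78] [ 0.23 -0.29 -6.6 ] 0.0113 [-51.   8.  36. 107.  -5.  67.  59.]
[-0.2524 -0.7471  0.0144] [-0.001  -0.0013  0.0032]
[-0.06142924 -0.01906837  0.04672982] 44.99896287918091
```

View pics/lift.png

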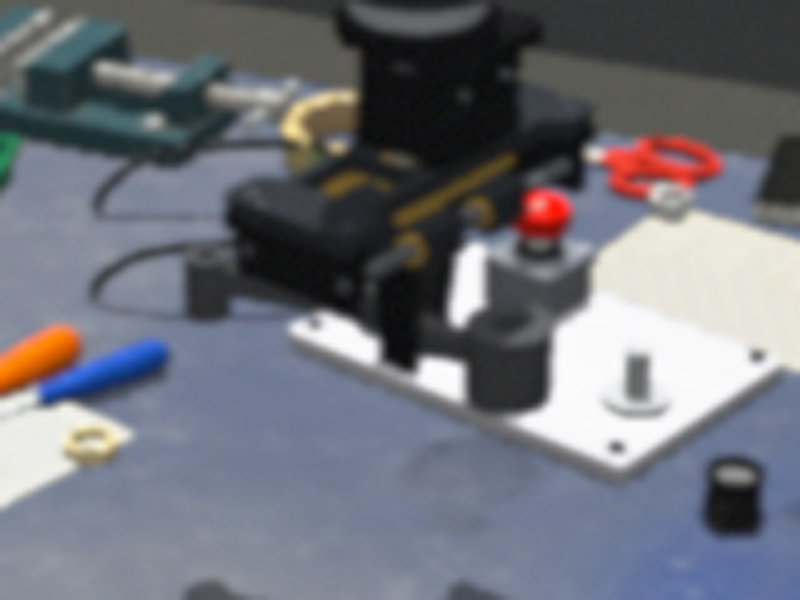

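The lever hangs level in the gripper (boss (508,355), eye (207,285)), weight about 6.6 N. Moving over the fixture.

Call:
servo_tool([
  [[-0.03,-0.08,0,0,0,0.003,0],[-0.06,-0.18,0,0,0,0.003,0],[-0.1,-0.29,0,0,0,0.003,0],[-0.135,-0.4,0,0,0,0.003,0],[-0.17,-0.51,0,0,0,0.003,0],[-0.2,-0.6,0,0,0,0.003,0],[-0.23,-0.67,0,0,0,0.003,0],[-0.245,-0.725,0,0,0,0.003,0],[-0.252,-0.747,0,0,0,0.003,0],[-0.252,-0.747,0,0,0,0.003,0],[-0.252,-0.747,0,0,0,0.003,0],[-0.252,-0.747,0,0,0,0.003,0]],
])

```text
time_s: 14.4
tool_pos: [0.5151, -0.0974, 0.145]
tool_rot: [-180.0, -0.2, 161.4]
force: [-0.6, 0.1, -6.4]
grip_width: 0.0117
grasp_force: 45.0
```

```bash
python3 to.py  .5134 -.0998 .0875 161.2
```

```text
14.4 [ 0.5151 -0.0974  0.145 ] [-179.97   -0.18  161.38] [-0.62  0.07 -6.39] 0.0117 [-36.   8.  47. 108.  -6.  67.  85.]
[ 0.0022 -0.0092  0.1918] [-0.0001 -0.001   0.001 ]
```

Call:
servo_tool([
  [[0.002,-0.009,0.04,0,-0.001,0.001,0],[0.002,-0.009,0.09,0,-0.001,0.001,0],[0.002,-0.009,0.14,0,-0.001,0.001,0],[0.002,-0.009,0.17,0,-0.001,0.001,0],[0.002,-0.009,0.19,0,-0.001,0.001,0],[0.002,-0.009,0.19,0,-0.001,0.001,0],[0.002,-0.009,0.19,0,-0.001,0.001,0],[0.002,-0.009,0.19,0,-0.001,0.001,0],[0.002,-0.009,0.19,0,-0.001,0.001,0]],
])

```text
time_s: 15.15
tool_pos: [0.5143, -0.1019, 0.0894]
tool_rot: [-180.0, 0.2, 161.1]
force: [0.4, 0.3, -6.1]
grip_width: 0.0114
grasp_force: 45.0
```

```bash
python3 to.py  .5134 -.0998 .0875 161.2; python3 - <<'E'
from h import *
from cell import eyes,get_obs
c=eyes.read_camera("top");s=eyes.read_camera("side");pickle.dump((c,s),open("hold.pkl","wb"))
print([get_obs()[k].round(4) for k in("tool_pos","tool_rot")])
fx=[proj(c,(.4636,-.0902,.09))]; S=proj(s,(.514,-.1,.09))
for n,p in(("boss",(.4636,-.0902,.083+.04)),("eye",(.6291,-.1164,.083+.034))): print(n,[x-o for x,o in zip(proj(c,p),(300,170))],[x-o for x,o in zip(proj(s,p),(285,170))])
a=c["frame"][170:320,300:400,::-1];b=s["frame"][170:320,285:385,::-1]
cv2.imwrite("pics/hold.png",cv2.resize(np.hstack([a,b]),(800,600),interpolation=cv2.INTER_CUBIC))
E
```

```text
15.15 [ 0.5143 -0.1019  0.0894] [-1.7998e+02  1.6000e-01  1.6107e+02] [ 0.37  0.28 -6.13] 0.0114 [-34.  12.  47. 112. -10.  61.  88.]
[0.0052 0.0056 0.0063] [-0.0001  0.0009 -0.0007]
[array([ 0.5141, -0.102 ,  0.0892]), array([-1.799759e+02,  1.385000e-01,  1.610612e+02])]
boss [np.float64(63.5016337959143), np.float64(109.93063024533569)] [np.float64(81.33467323391676), np.float64(54.09626413594992)]
eye [np.float64(72.4664083342742), np.float64(34.074758620965554)] [np.float64(27.703649808367288), np.float64(42.475486000806825)]
```

View pics/hold.png

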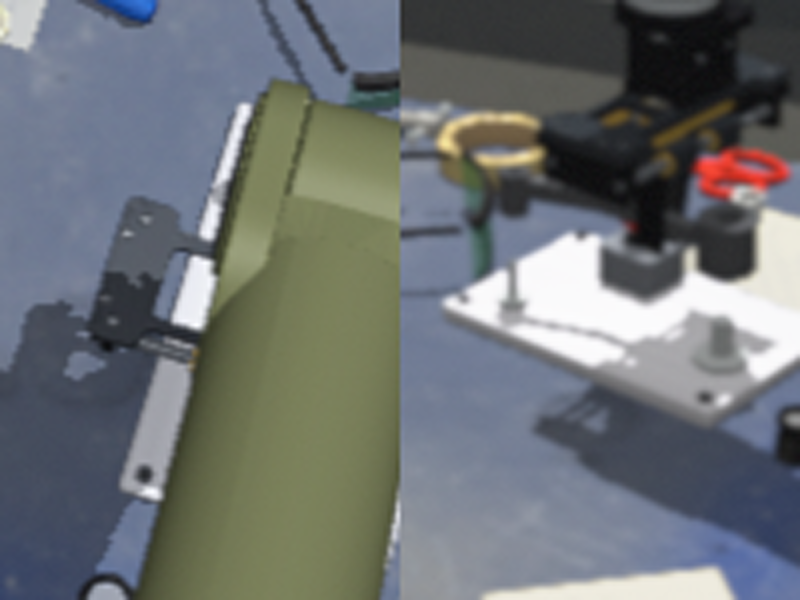

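The top view is blocked by the arm. The side view shows the lever level, with the boss at about (728,212) over the thick pin (720,330) and the eye at (515,175) over the thin pin (513,265). I'll check the pin positions close up with predicted crosses.

Call:
servo_tool([
  [[0.002,0.003,0.003,0,0,0,0],[0.002,0.003,0.003,0,0,0,0],[0.002,0.003,0.003,0,0,0,0],[0.002,0.003,0.003,0,0,0,0],[0.002,0.003,0.003,0,0,0,0],[0.002,0.003,0.003,0,0,0,0]],
])

```text
time_s: 15.75
tool_pos: [0.5133, -0.1009, 0.0877]
tool_rot: [-179.9, 0.1, 161.1]
force: [-0.4, -0.1, -6.0]
grip_width: 0.0113
grasp_force: 45.0
```

```bash
python3 - <<'E'
from h import *
from cell import eyes,get_obs
P=[]
for i in range(8):
    s=eyes.read_camera("side");o=get_obs();P.append(np.r_[o["tool_pos"],o["tool_rot"]%360])
P=np.array(P);m=P.mean(0);print(m.round(4),P.std(0).round(4))
pickle.dump((s,m),open("hold2.pkl","wb"))
s0=pickle.load(open("side0.pkl","rb"));c0=pickle.load(open("top0.pkl","rb"))
def tile(c,p,cr):
    u,v=proj(c,p);u0,v0=int(u)-20,int(v)-15
    t=cv2.resize(c["frame"][v0:v0+30,u0:u0+40,::-1],None,fx=10,fy=10,interpolation=cv2.INTER_CUBIC)
    for q in cr:
        a,b=proj(c,q);cv2.drawMarker(t,(int((a-u0+.5)*10),int((b-v0+.5)*10)),(0,255,0),cv2.MARKER_CROSS,16,1)
    return t
k,n=(.4636,-.0902),(.6291,-.1164)
cr=lambda p:[(*p,.05),(*p,.014)]
cv2.imwrite("pics/pins.png",np.vstack([np.hstack([tile(c0,(*k,.03),cr(k)),tile(c0,(*n,.03),cr(n))]),np.hstack([tile(s0,(*k,.03),cr(k)),tile(s0,(*n,.03),cr(n))])]))
E
```

```text
[ 5.133000e-01 -1.009000e-01  8.760000e-02  1.800606e+02  7.480000e-02
  1.610632e+02] [0.     0.     0.     0.0012 0.0017 0.0019]
```

View pics/pins.png

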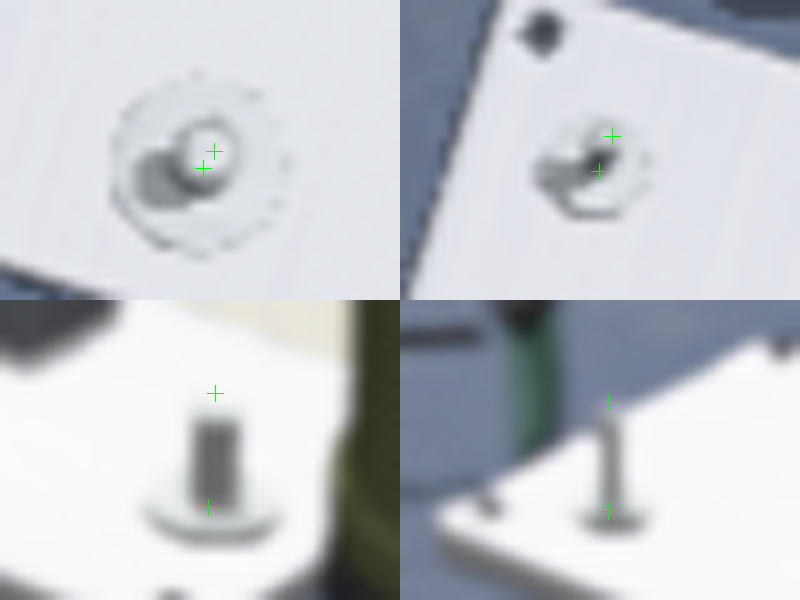

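Top tiles: the pin collars sit about 3 px left of and 4 px above the crosses at 10x, so the fixture is really about 0.8 mm further in +x and 0.7 mm in +y. In the side tiles the pins sit 2–4 px (<1 mm) to the right. Nudging to suit.

Call:
servo_tool([
  [[-0.001,0.0067,0,0,0,0,0],[-0.001,0.0067,0,0,0,0,0],[-0.001,0.0067,0,0,0,0,0],[-0.001,0.0067,0,0,0,0,0],[-0.001,0.0067,0,0,0,0,0],[-0.001,0.0067,0,0,0,0,0],[-0.001,0.0067,0,0,0,0,0],[-0.001,0.0067,0,0,0,0,0],[-0.001,0.0067,0,0,0,0,0]],
])

```text
time_s: 16.9
tool_pos: [0.5142, -0.0991, 0.0877]
tool_rot: [-179.9, 0.1, 161.1]
force: [0.5, 0.9, -5.9]
grip_width: 0.0113
grasp_force: 45.0
```

```bash
python3 - <<'E'
from h import *
from cell import eyes,get_obs
for i in range(6): s=eyes.read_camera("side");o=get_obs()
print(o["tool_pos"].round(4),o["tool_rot"].round(2),o["force"].round(1),o["wrist_torque"].round(3),abs(o["joint_velocities"]).max(),o["time_s"])
th=np.radians(o["tool_rot"][2]-180-.16);C=np.array([[np.cos(th),-np.sin(th)],[np.sin(th),np.cos(th)]])
t=o["tool_pos"][:2]+[.0007,-.0003];z=o["tool_pos"][2]-.0045
b=C@(-.051,-.007)+t;e=C@(.114,.022)+t;print("boss",b,"eye",e,"want",(.4644,-.0895),(.6299,-.1157))
def tile(p,cr):
    u,v=proj(s,p);u0,v0=int(u)-20,int(v)-30
    t=cv2.resize(s["frame"][v0:v0+60,u0:u0+40,::-1],None,fx=10,fy=10,interpolation=cv2.INTER_CUBIC)
    for q in cr:
        a,d=proj(s,q);cv2.drawMarker(t,(int((a-u0+.5)*10),int((d-v0+.5)*10)),(0,255,0),cv2.MARKER_CROSS,16,1)
    return t
k,n=(.4644,-.0895),(.6299,-.1157)
cv2.imwrite("pics/fin.png",np.hstack([tile((*k,.06),[(*k,.014),(*k,.05),(*b,z),(*b,z+.04)]),tile((*n,.06),[(*n,.014),(*n,.05),(*e,z),(*e,z+.034)])]))
E
```

```text
[ 0.5142 -0.0991  0.0876] [-1.7994e+02  8.0000e-02  1.6107e+02] [ 0.7 -0.6 -6.3] [-0.017  0.015  0.02 ] 0.07046112022927312 17.2
boss [ 0.46444387 -0.0892847 ] eye [ 0.6298538  -0.11584697] want (0.4644, -0.0895) (0.6299, -0.1157)
```

View pics/fin.png

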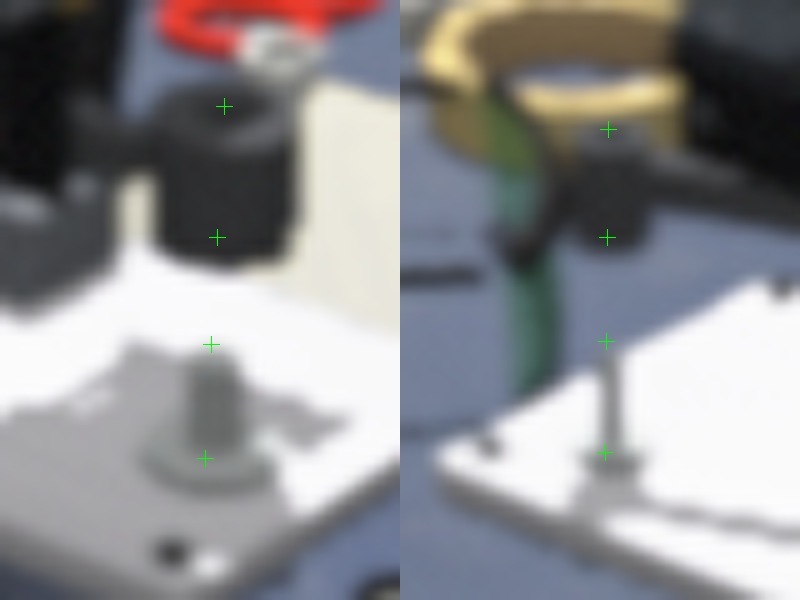

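In the final check, boss, eye and both pins show the same 3–6 px (<1.5 mm) side-camera bias at 10x. That puts each bore over its pin within about 1 mm; the lever is level and still, about 33 mm above the pin tips.

```bash
python3 -c "
from cell import env;print(env.sign_off())"
```

```text
the job is handed in; nothing more can be done
None
```

The job is handed in at about 17 s: I pressed the stop fully down and it sprang back, then twisted it clockwise to its end stop; the gripper now holds the lever level and still about 33 mm above the pin tips, each bore within about 1 mm of its pin by my camera estimate.

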